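# Roll-check feed rollers on a flat gauge plate

### The job

Check both feed rollers by rolling each along the flat gauge plate towards the blue end stop, pushing it only gently by its bare shaft and never pinching or lifting it on the way. A true roller rolls freely right through under the two steel lips: leave it lying on the plate between the lips and the end stop. One that wobbles, lifts and comes up against the lips must not be forced: roll it back clear of them and lay it in the card tray; disturb nothing else on the bench.

Things in the scene. Friction and masses are not known exactly. Their poses are not given: they have to be found in the camera images.
- gauge: Roll gauge, fixed: flat steel plate 150 x 350 x 10 mm, origin at the centre of its underside, top 10 mm above. Rollers are rolled along its local -y; both start on the +y part, one behind the other, shafts along local x. Low rails (inner faces at local x +-58.5 mm, 10 mm above the plate) run its length. A blue stop bar 26 mm high closes the -y end (face at local y -163 mm).
- lips: Gate on the gauge; origin at the gauge's centre, on the plate top. Two dark steel lips on blue blocks over the rails, from local y +2 to -68 mm; undersides 30.2 mm above the plate, tops 38.2 (screw heads 42). They overhang the tyres only, leaving an open slot 73 mm wide (local x +-36.5 mm) along the middle for the fingers. They bear at most 15 N.
- gate_mouth (a point): Middle of the entry edge of the lips, on the plate top
- gate_exit (a point): Middle of the exit edge of the lips, on the plate top, 70 mm beyond the mouth
- roller_1: Feed roller, about 0.2 kg: steel shaft 12 mm thick, 112 mm long, two black rubber tyres of nominally 28 mm diameter, 14 mm wide, centred 46 mm either side of the middle. Shaft bare from -33 to +33 mm: push or grip there. Origin mid-shaft, on its axis (14 to 18 mm above the plate), local x along the shaft; y, z turn with it. A true one rolls with under 1 N of push.
- roller_2: A second feed roller like roller_1. Which stands nearer the lips varies. Either may be out of round: lobed tyres about 33 mm across, whose shaft rises and falls by 3 mm every 35 mm of travel (push up to 2 N) and which catch hard against the entry edge of the lips, with the shaft 5 to 16 mm before it.
- reject_tray: Shallow card tray with wooden rim, 156 x 200 x 12 mm (local x, y, z), fixed; origin at the centre of its underside, inner floor 2 mm above it, inner space 140 x 184 mm
- red_probe: Bystander: red test probe, 115 mm long, loose
- blue_module: Bystander: small blue circuit board 90 x 60 mm, loose
- amber_tape: Bystander: roll of amber tape 68 mm across, loose
- yellow_driver: Bystander: screwdriver with yellow handle, 148 mm long, loose

How it is judged:
On the way:
1. one roller has been rolled along the plate until it catches on the lips (((contact force between roller_1 and lips above 0.3 N and y of roller_1 in the frame of gauge below 0.03 m and z of roller_1 in the frame of gauge below 0.036 m) or (contact force between roller_2 and lips above 0.3 N and y of roller_2 in the frame of gauge below 0.03 m and z of roller_2 in the frame of gauge below 0.036 m))), for 0.05 s.
At the end, for the whole second after the job is handed in: The roller that passes lies at rest on the gauge plate beyond the lips (its shaft past their exit edge, short of the stop), and the roller that catches on them lies at rest flat inside the card tray (((y of roller_1 in the frame of gauge between -0.165 and -0.07 m and x of roller_1 in the frame of gauge between -0.02 and 0.02 m and z of roller_1 in the frame of gauge below 0.03 m and x of roller_2 in the frame of reject_tray between -0.075 and 0.075 m and y of roller_2 in the frame of reject_tray between -0.095 and 0.095 m and z of roller_2 in the frame of reject_tray below 0.026 m) or (y of roller_2 in the frame of gauge between -0.165 and -0.07 m and x of roller_2 in the frame of gauge between -0.02 and 0.02 m and z of roller_2 in the frame of gauge below 0.03 m and x of roller_1 in the frame of reject_tray between -0.075 and 0.075 m and y of roller_1 in the frame of reject_tray between -0.095 and 0.095 m and z of roller_1 in the frame of reject_tray below 0.026 m)) and linear speed of each of roller_1, roller_2 below 0.02 m/s); the robot touches nothing.
It fails at once if the lips bear more than 15 N from anything (contact force between lips and anything else above 15 N).
It fails at once if a roller at, under or beyond the lips is pinched, or pushed with more than 15 N ((y of roller_1 in the frame of gauge between -0.2 and 0.025 m and x of roller_1 in the frame of gauge between -0.08 and 0.08 m and contact force between the fingers and roller_1 above 15 N) or (y of roller_2 in the frame of gauge between -0.2 and 0.025 m and x of roller_2 in the frame of gauge between -0.08 and 0.08 m and contact force between the fingers and roller_2 above 15 N)).
It fails at once if a roller at, under or beyond the lips is lifted off the plate by more than 15 mm ((y of roller_1 in the frame of gauge between -0.2 and 0.025 m and x of roller_1 in the frame of gauge between -0.08 and 0.08 m and z of roller_1 in the frame of gauge above 0.04 m) or (y of roller_2 in the frame of gauge between -0.2 and 0.025 m and x of roller_2 in the frame of gauge between -0.08 and 0.08 m and z of roller_2 in the frame of gauge above 0.04 m)).
It fails at once if a bystander (probe, blue module, tape, yellow driver) is moved more than 20 mm (distance of any of red_probe, blue_module, amber_tape, yellow_driver from where it was at the start of the episode above 0.02 m).
It also fails if it takes over 67 s, if anything falls off the work surface, if the arm or the gripper's body presses on something with over 40 N, if the wrist force passes 120 N, or if a joint passes its speed limit or range.

### The arm

A 7-joint arm with a two-finger parallel gripper is mounted at the origin on a cart in front of the work surface, level with it; the furniture and walls round the work are solid. World frame = base frame: x ahead of the robot, y to its left, z up, the work surface at z = 0. Lengths are in m, angles in rad, forces in N, time in s.
With the tool pointing down it reaches from about 0.425 to 0.95 m from the base axis. Payload 4.7 kg.
Tool frame: the origin (TCP) lies on the centre line of the jaws, within the pads' length; the fingertips stand 14 mm ahead of it and the grasp point (between the pads) lies 5 mm behind it; z points along the fingers, y is the line along which they close (so a half turn about z gives the same grasp; the last joint's range is limited). The gripper opens to 85 mm and grips with 20 to 120 N. Pads are 22 mm wide; open, the fingers measure 114 mm over their backs; the gripper's body (76 mm by 85 mm) begins 54 mm behind the grasp point. The pads swing forward as they close: fully open they stand 13 mm farther back than shut.
Start: joints at [1.225, 0.469, -0.049, 1.532, 0.024, 1.141, -0.082], TCP at [0.21, -0.641, 0.223] pointing down, gripper open.
Joint ranges: [-2.59, 2.59], [-0.33, 1.99], [-1.39, 1.29], [0.1, 2.45], [-1.04, 4.18], [0.21, 1.99], [-2.66, 2.66]. Speed limits (rad/s): [2.57, 2.57, 3.14, 3.14, 3.14, 3.14, 3.14].

### API

Orientations are given as a unit quaternion [w, x, y, z].
In Python, from workcell import robot gives the robot as it stands.
- The arm moves only by the tool servo_tool, never from a script. Its argument "increments" is a list of rows, each a list of 5 numbers: the opening, from -1 (shut) to 1 (fully open), then the shift along the tool's x, y, z in units of 30 mm (1.0 is 30 mm), then the turn about the tool's z in rad. In form: [[jaw, tx, ty, tz, yaw], ...]. A call has exactly 10 rows; each row shifts and turns the commanded pose from where the row before left it, along the tool's axes as they then stand; what a row does not reach is not made up. A row lasts 1/8 s, in which the tool goes at most 62.5 mm and 10.7 degrees, less where a joint would pass 70% of its speed; a pose out of reach is approached as far as the arm can. A call is refused whole if a number of a shift passes 1 or a number of a turn 0.188, either way. A call with a gripper value outside its range is refused whole. The fingers move at their own pace and stop on an object; the grip force is fixed at half the most. Time passes only in rows, so rows that do not move let the fingers close, or fill a call up. It gives the time, the measured TCP pose, the force, the opening and the grip force at its end, in the units of the state.
- robot.read_state(): the state, without advancing time (a new reading comes with each control period).
- robot.read_camera(name): name is "side" or "top" or "wrist"; returns the picture (420x560x3 uint8, red, green, blue); there is no depth.
- robot.camera_model(name): a dict with "fx", "fy", "cx", "cy" (pixels), "R" (3x3) and "t" (3): a world point X has camera coordinates R X + t; the wrist camera has in their place "mount" (4x4, takes a point from camera to tool coordinates, whose origin is the TCP and whose axes are the flange's). Camera axes: x right, y down, z forward; pixel columns grow to the right and rows downward; lengths in m; the calibration is good to about 2 mm. A picture is of the moment at which its call begins: read the wrist's pose just before it. camera_model takes no time and is no camera call.
- robot.hand_in(): hands the job in; it is judged then, once.
The state is a dict: "time": time; "joint_pos": joint angles; "joint_velocities": joint speeds; "joint_efforts": joint torques, N m; "ee_pos": TCP position; "orientation": TCP orientation; "ft_force": force on the tool from outside, world axes, zero at the start; "torque": the same for the moment, N m; "width": finger opening in m; "grip_force": force on a finger pad.
Only numpy, scipy, OpenCV 4.12 (cv2) and the standard library are available. Lean on these libraries where they do the work, as an engineer would, in place of code of your own. Each camera call takes 0.05 s, during which the arm holds its last target. There are 200 camera calls.

## Working session

There is one attempt and no reset: what is moved stays moved. The work goes in short steps, Python scripts to look and compute and a tool call to move; the robot and the scene stay as the last step left them, time stands still between calls to the robot, and variables do not carry over. Pictures are saved under pics/ and viewed, at most 13 in all, crops included, and the job is handed in when it is done.

Besides the shell and the picture viewer there is one more tool, called after "Emit:" in YAML: its name, and indented under it one key for each argument. servo_tool: Moves the arm, as the interface text tells. Its arguments: {"type":"object","properties":{"increments":{"type":"array","items":{"type":"array","items":{"type":"number"}}}},"required":["increments"]}

```bash
mkdir -p pics && ls && python3 - <<'E'
from workcell import robot
import cv2,numpy as np
np.set_printoptions(precision=4,suppress=True)
for n in ("top","side"):
    cv2.imwrite(f"pics/{n}0.png",cv2.resize(robot.read_camera(n)[:,:,::-1],None,fx=1.4,fy=1.4,interpolation=cv2.INTER_CUBIC))
    m=robot.camera_model(n); print(n,m)
print(robot.camera_model("wrist"))
print(robot.read_state())
E
```

```text
pics
top {'fx': 425.7159274253374, 'fy': 425.7159274253374, 'cx': 270.92561455037514, 'cy': 207.2299495257129, 'R': array([[-0.0139, -0.9999, -0.0055],
       [-0.9741,  0.0148, -0.2257],
       [ 0.2258,  0.0022, -0.9742]]), 't': array([-0.021 ,  0.5079,  1.2381])}
side {'fx': 514.5568278299862, 'fy': 514.5568278299862, 'cx': 283.8941958107782, 'cy': 205.59822285233065, 'R': array([[ 0.9999,  0.0172, -0.0007],
       [ 0.0069, -0.442 , -0.897 ],
       [-0.0157,  0.8969, -0.442 ]]), 't': array([-0.5113,  0.0285,  1.5472])}
{'fx': 301.21683401719395, 'fy': 301.21683401719395, 'cx': 282.3542685808002, 'cy': 210.1115701835758, 'mount': array([[ 0.0008, -0.9602, -0.2792,  0.0721],
       [ 1.    ,  0.0009, -0.0003,  0.0001],
       [ 0.0006, -0.2792,  0.9602, -0.1527],
       [ 0.    ,  0.    ,  0.    ,  1.    ]])}
{'time': 0.1, 'joint_pos': array([ 1.2251,  0.4693, -0.0486,  1.5336,  0.0241,  1.141 , -0.0823]), 'joint_velocities': array([-0.0005, -0.0025,  0.0002, -0.0033, -0.0006,  0.0008, -0.0004]), 'joint_efforts': array([  0.001 , -51.1515,  -0.0468, -23.8391,   0.0108,   0.0044,
         0.    ]), 'ee_pos': array([ 0.2101, -0.6409,  0.2218]), 'orientation': array([-0.0008,  0.9875,  0.1578, -0.0002]), 'ft_force': array([-0.1129, -0.5246,  0.5778]), 'torque': array([0.0207, 0.0184, 0.0412]), 'grip_force': 0.0, 'width': 0.08558746965043777}
```

View pics/top0.png

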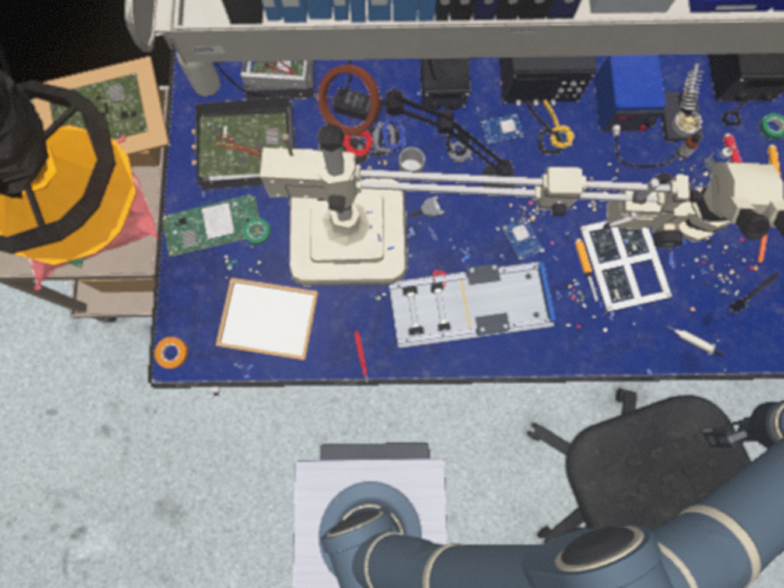

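View pics/side0.png

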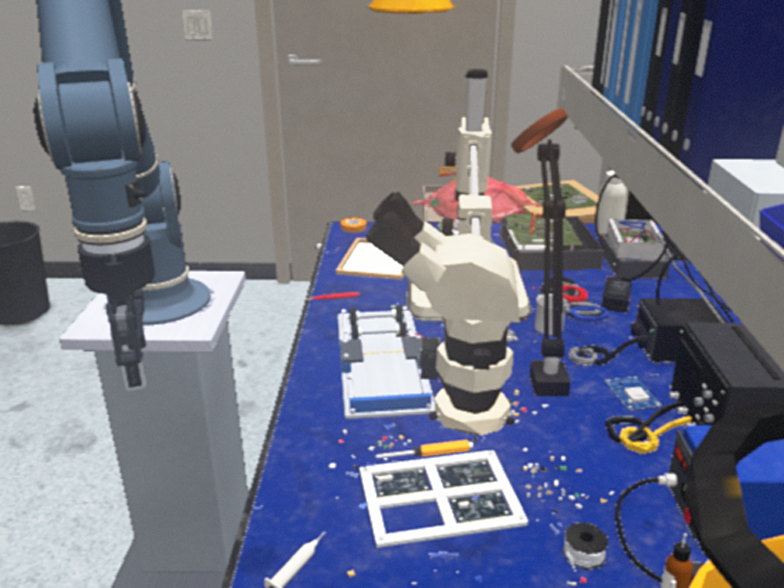

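Top view: gauge with the blue stop at right (corners around (390,285), (399,347), (552,327), (543,264)), two rollers near columns 412 and 440, a white tray near (267,318), a red probe at (360,355). Side view: the same, with the microscope head beside the gauge near (470,270).

```bash
cat > h.py <<'E'
from workcell import robot
import cv2,numpy as np
from scipy.spatial.transform import Rotation as Ro
np.set_printoptions(precision=4,suppress=True)
def cam(n,st=None):
    m=robot.camera_model(n)
    if n=="wrist":
        T=np.eye(4);q=st["orientation"];T[:3,:3]=Ro.from_quat([q[1],q[2],q[3],q[0]]).as_matrix();T[:3,3]=st["ee_pos"]
        T=T@np.array(m["mount"]);R=T[:3,:3].T;t=-R@T[:3,3]
    else: R=np.array(m["R"]);t=np.array(m["t"])
    K=np.array([[m["fx"],0,m["cx"]],[0,m["fy"],m["cy"]],[0,0,1]])
    return K,R,t
def ray(c,uv,z):
    K,R,t=c;uv=np.atleast_2d(np.array(uv,float))
    d=(np.linalg.inv(K)@np.c_[uv,np.ones(len(uv))].T).T@R;C=-R.T@t
    return C+d*((z-C[2])/d[:,2])[:,None]
def proj(c,X):
    K,R,t=c;p=(K@(R@np.atleast_2d(X).T+t[:,None])).T;return p[:,:2]/p[:,2:]
def tri(c1,u1,c2,u2):
    P=[c[0]@np.c_[c[1],c[2]] for c in (c1,c2)]
    X=cv2.triangulatePoints(P[0],P[1],np.array(u1,float).reshape(2,1),np.array(u2,float).reshape(2,1));return (X[:3]/X[3]).ravel()
E
python3 - <<'E'
from h import *
T=cam("top");S=cam("side")
print("campos",-T[1].T@T[2],-S[1].T@S[2])
z=1.4
q=lambda a:np.array(a)/z
print("gauge corners z.02",ray(T,q([(390,285),(399,347),(552,327),(543,264)]),.015))
im=cv2.cvtColor(cv2.imread("pics/top0.png"),cv2.COLOR_BGR2HSV)
w=cv2.inRange(im,(0,0,235),(180,30,255));w[:260]=0;w[370:]=0;w[:,:200]=0;w[:,330:]=0
r=cv2.minAreaRect(cv2.findNonZero(w));print("tray",r);print(ray(T,q(cv2.boxPoints(r)),.003))
print("rollers ends",ray(T,q([(409,291),(416,330),(437,288),(446,326)]),.024))
print("probe, driver, boom/head",ray(T,q([(357,333),(366,378)]),.005),ray(T,q([(583,257)]),.01))
# microscope body in both views (eyepiece top / head)
print("microscope head",tri(T,q((665,232)),S,q((400,215))), tri(T,q((745,190)),S,q((490,300))))
E
```

```text
campos [ 0.2149 -0.0312  1.3207] [ 0.5354 -1.3662  0.7091]
gauge corners z.02 [[ 0.529  -0.0526  0.015 ]
 [ 0.3885 -0.0698  0.015 ]
 [ 0.4279 -0.4093  0.015 ]
 [ 0.5727 -0.4004  0.015 ]]
tray ((269.9456787109375, 304.2870178222656), (79.34918212890625, 91.29936218261719), 10.713123321533203)
[[0.4075 0.3228 0.003 ]
 [0.6153 0.293  0.003 ]
 [0.5773 0.1128 0.003 ]
 [0.3721 0.1484 0.003 ]]
rollers ends [[ 0.5124 -0.0946  0.024 ]
 [ 0.4242 -0.1077  0.024 ]
 [ 0.5184 -0.1573  0.024 ]
 [ 0.4322 -0.174   0.024 ]]
probe, driver, boom/head [[0.4225 0.0228 0.005 ]
 [0.3226 0.0036 0.005 ]] [[ 0.5892 -0.4942  0.01  ]]
microscope head [ 0.5231 -0.4999  0.3857] [ 0.6184 -0.6672  0.3483]
```

Emit:
servo_tool:
  increments:
    - [0,1,-0.99,0,0]
    - [0,1,-0.99,0,0]
    - [0,1,-0.99,0,0]
    - [0,1,-0.99,0,0]
    - [0,1,-0.99,0.2,0]
    - [0,1,-0.99,0.2,0]
    - [0,1,-0.99,0.2,0]
    - [0,1,-0.99,0.2,0]
    - [0,1,-0.99,0.2,0]
    - [0,1,-0.99,0.2,0]

```text
time: 1.35
ee_pos: [0.4031, -0.2644, 0.1864]
orientation: [-0.0, 0.987, 0.158, -0.0]
ft_force: [0.8, -0.3, -0.1]
width: 0.0427
grip_force: 0.0
```

Emit:
servo_tool:
  increments:
    - [0,1,-0.98,0.3,0]
    - [0,1,-0.98,0.3,0]
    - [0,1,-0.98,0.3,0]
    - [0,0.5,-0.49,0,0.1]
    - [0,0,0,0,0.1]
    - [0,0,0,0,0]
    - [0,0,0,0,0]
    - [0,0,0,0,0]
    - [0,0,0,0,0]
    - [0,0,0,0,0]

```text
time: 2.6
ee_pos: [0.4705, -0.1354, 0.1597]
orientation: [0.0, 0.998, 0.058, 0.0]
ft_force: [0.0, -0.2, -0.9]
width: 0.0426
grip_force: 0.0
```

```bash
python3 - <<'E'
from h import *
import pickle
s=robot.read_state();im=robot.read_camera("wrist");pickle.dump((s,im),open("w1.pkl","wb"))
cv2.imwrite("pics/w1.png",cv2.resize(im[:,:,::-1],None,fx=1.4,fy=1.4,interpolation=cv2.INTER_CUBIC))
print(s["time"],s["ee_pos"],s["orientation"],s["width"],s["ft_force"])
E
```

```text
2.6 [ 0.4705 -0.1354  0.1597] [0.     0.9983 0.0583 0.    ] 0.04264516570352596 [ 0.0088 -0.1956 -0.9222]
```

View pics/w1.png

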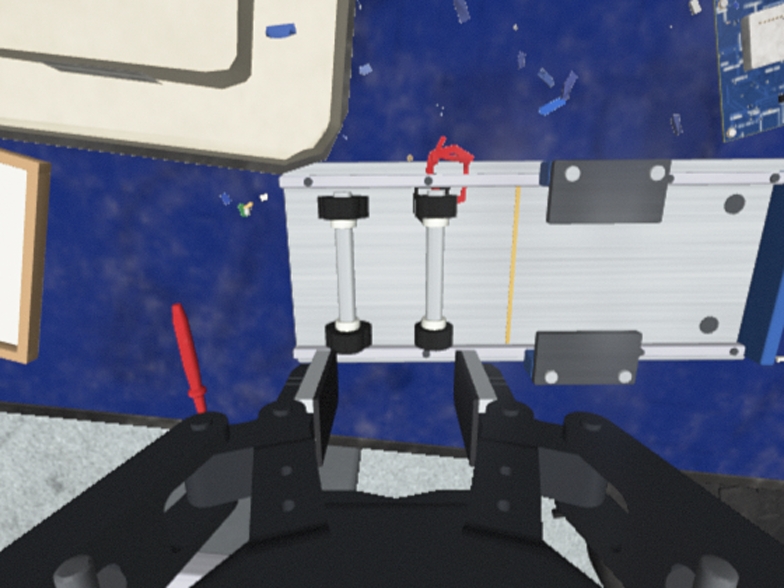

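Wrist view: rear roller (tyres about 50 px across, at (345,205)/(348,337)) is fatter than the front one (about 40 px, at (436,205)/(434,335)). The lips begin at column ~540, and the red probe is at (190,355).

```bash
python3 - <<'E'
from h import *
import pickle
s,im=pickle.load(open("w1.pkl","rb"));W=cam("wrist",s);q=lambda a:np.array(a)/1.4
print("A shaft",ray(W,q([(344,222),(347.5,322)]),.027))
print("B shaft",ray(W,q([(436,222),(433.5,322)]),.024))
print("rail outer corners z.02",ray(W,q([(282,172),(295,355)]),.015))
L=ray(W,q([(549,160),(547,222),(534,332),(534,382),(671,160),(662,222),(638,332),(641,382)]),.0482);print("lips",L)
print("stop face base/top left edge",ray(W,q([(776,186)]),.036),ray(W,q([(750,362)]),.036), "yellow",ray(W,q([(518,190),(508,345)]),.010))
T=cam("top")
for n,u,v in(("A",(412.5,310.5),(345.5,272)),("B",(441.5,307),(435,272))):print(n,tri(W,q(v),T,q(u)))
# tray hand corners
print("tray",ray(T,q([(232,279),(317,291),(305,358),(217,345)]),.012), "wrist tray right rim",ray(W,q([(47,163),(32,358)]),.012))
print("probe wrist",ray(W,q([(177,306),(200,400)]),.005))
E
```

```text
A shaft [[ 0.5057 -0.0963  0.027 ]
 [ 0.4349 -0.1048  0.027 ]]
B shaft [[ 0.5127 -0.158   0.024 ]
 [ 0.4411 -0.1666  0.024 ]]
rail outer corners z.02 [[ 0.5328 -0.0505  0.015 ]
 [ 0.3989 -0.0662  0.015 ]]
lips [[ 0.5594 -0.2171  0.0482]
 [ 0.5232 -0.2239  0.0482]
 [ 0.4505 -0.2311  0.0482]
 [ 0.414  -0.2388  0.0482]
 [ 0.5679 -0.2894  0.0482]
 [ 0.5316 -0.2948  0.0482]
 [ 0.4587 -0.3003  0.0482]
 [ 0.4227 -0.3126  0.0482]]
stop face base/top left edge [[ 0.5617 -0.3678  0.036 ]] [[ 0.4418 -0.3942  0.036 ]] yellow [[ 0.5398 -0.2131  0.01  ]
 [ 0.4243 -0.2284  0.01  ]]
A [ 0.4692 -0.1008  0.0192]
B [ 0.4764 -0.1654  0.0162]
tray [[0.5492 0.3052 0.012 ]
 [0.5183 0.1122 0.012 ]
 [0.3676 0.1371 0.012 ]
 [0.3992 0.3321 0.012 ]] wrist tray right rim [[0.5198 0.1094 0.012 ]
 [0.371  0.1371 0.012 ]]
probe wrist [[0.4243 0.0277 0.005 ]
 [0.3449 0.0111 0.005 ]]
```

Emit:
servo_tool:
  increments:
    - [0,0.05,0.4,0.5,0]
    - [0,0.06,0.4,0.5,0]
    - [0,0,0.4,0.5,0]
    - [0,0,0,0.4,0]
    - [0,0,0,0,0]
    - [0,0,0,0,0]
    - [0,0,0,0,0]
    - [0,0,0,0,0]
    - [0,0,0,0,0]
    - [0,0,0,0,0]

```text
time: 3.9
ee_pos: [0.4781, -0.1706, 0.1028]
orientation: [0.0, 0.998, 0.058, 0.0]
ft_force: [-0.1, -0.5, -0.3]
width: 0.0423
grip_force: 0.0
```

```bash
python3 - <<'E'
from h import *
import pickle
s=robot.read_state();im=robot.read_camera("wrist");pickle.dump((s,im),open("w2.pkl","wb"))
cv2.imwrite("pics/w2.png",cv2.resize(im[:,:,::-1],None,fx=1.4,fy=1.4,interpolation=cv2.INTER_CUBIC))
print(s["time"],s["ee_pos"],s["orientation"],s["width"],s["ft_force"])
E
```

```text
3.9 [ 0.4781 -0.1706  0.1028] [0.0001 0.9983 0.0584 0.0001] 0.04234386476606472 [-0.1494 -0.4563 -0.2722]
```

View pics/w2.png

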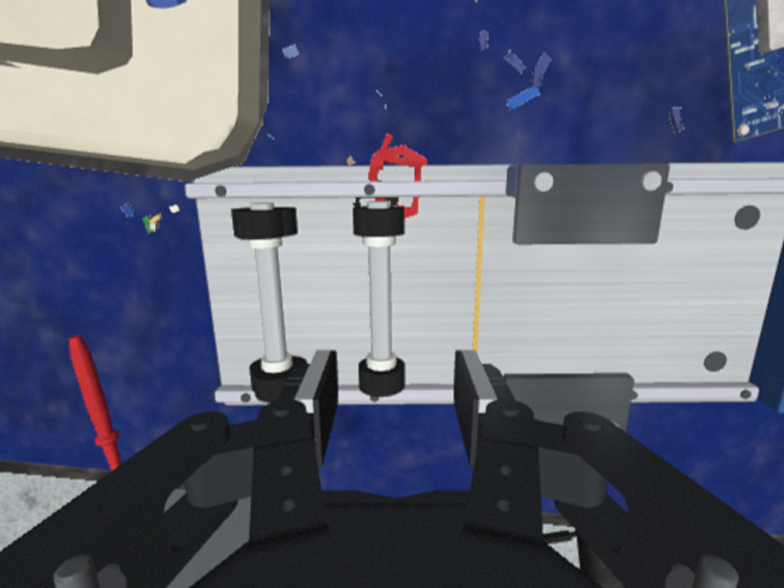

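Wrist view 2: front roller shaft spans (380,240)–(381,361) and rear (266,243)–(275,361), with both fingers straddling the front shaft's column.

```bash
python3 - <<'E'
from h import *
import pickle
q=lambda a:np.array(a)/1.4
W=[cam("wrist",pickle.load(open(f"w{i}.pkl","rb"))[0]) for i in(1,2)]
for n,a,b in(("Bt",(436,219),(379.5,237)),("Bb",(433.5,320),(381,359)),("At",(344,219),(264.5,238)),("Ab",(348,321),(275.5,359)),("lip",(547,222),(513,242)),("lip2",(671,160),(668,164))):print(n,tri(W[0],q(a),W[1],q(b)))
print(ray(W[1],q([(379.5,237),(381,359)]),.024))
E
```

```text
Bt [ 0.5149 -0.1574  0.0272]
Bb [ 0.4442 -0.1659  0.0289]
At [ 0.508  -0.0968  0.0317]
Ab [ 0.4373 -0.1052  0.0307]
lip [ 0.5234 -0.2233  0.0497]
lip2 [ 0.5666 -0.2797  0.0636]
[[ 0.5143 -0.1574  0.024 ]
 [ 0.4417 -0.1661  0.024 ]]
```

Emit:
servo_tool:
  increments:
    - [0,0,0,0.5,0]
    - [0,0,0,0.5,0]
    - [0,0,0,0.5,0]
    - [0,0,0,0.4,0]
    - [0,0,0,0.3,0]
    - [0,0,0,0.2,0]
    - [0,0,0,0.1,0]
    - [0,0,0,0,0]
    - [0,0,0,0,0]
    - [0,0,0.1,0,0]

```text
time: 5.2
ee_pos: [0.4787, -0.1736, 0.028]
orientation: [0.0, 0.998, 0.059, 0.0]
ft_force: [0.1, -0.4, -0.7]
width: 0.0424
grip_force: 0.0
```

Emit:
servo_tool:
  increments:
    - [0,0,0.1,0,0]
    - [0,0,0.12,0,0]
    - [0,0,0.14,0,0]
    - [0,0,0.16,0,0]
    - [0,0,0.18,0,0]
    - [0,0,0.2,0,0]
    - [0,0,0.2,0,0]
    - [0,0,0.2,0,0]
    - [0,0,0.2,0,0]
    - [0,0,0.1,0,0]

```text
time: 6.45
ee_pos: [0.484, -0.2218, 0.0277]
orientation: [0.0, 0.998, 0.058, 0.0]
ft_force: [-0.2, -0.1, 0.3]
width: 0.0427
grip_force: 0.0
```

Emit:
servo_tool:
  increments:
    - [0,0,0.06,0,0]
    - [0,0,0.06,0,0]
    - [0,0,0.06,0,0]
    - [0,0,0.06,0,0]
    - [0,0,0.06,0,0]
    - [0,0,0.06,0,0]
    - [0,0,0.06,0,0]
    - [0,0,0.06,0,0]
    - [0,0,0.06,0,0]
    - [0,0,0.06,0,0]

```text
time: 7.7
ee_pos: [0.4861, -0.2393, 0.0277]
orientation: [0.0, 0.998, 0.058, 0.0]
ft_force: [0.9, 0.6, 0.2]
width: 0.0424
grip_force: 0.0
```

```bash
python3 - <<'E'
from h import *
s=robot.read_state();im=robot.read_camera("wrist")
cv2.imwrite("pics/w3.png",cv2.resize(im[:,:,::-1],None,fx=1.4,fy=1.4,interpolation=cv2.INTER_CUBIC))
E
```

```text
(no output)
```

View pics/w3.png

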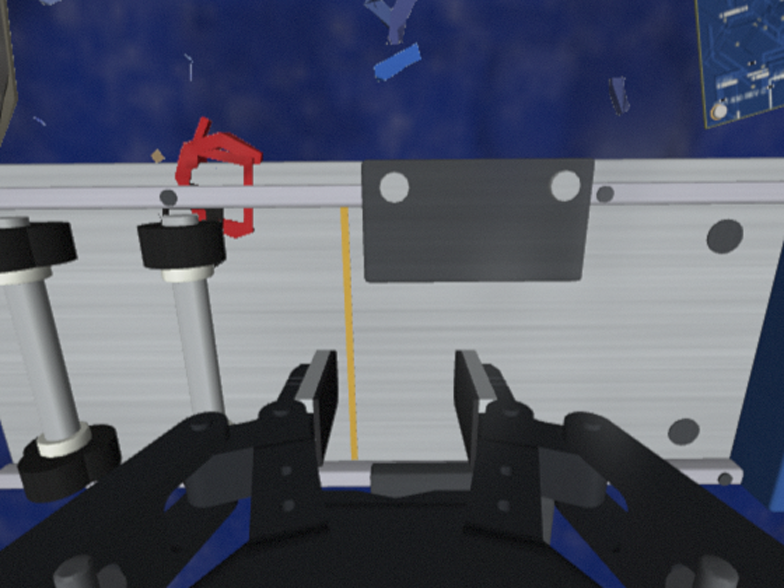

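```bash
python3 - <<'E'
from h import *
s=robot.read_state();W=cam("wrist",s);q=lambda a:np.array(a)/1.4
print(s["ee_pos"],ray(W,q([(189,277),(205,400)]),.03),ray(W,q([(26,280),(58,430)]),.033))
for X in([.0,0.021,.014],[0,.021,.007],[0,-.021,.007],[0.011,.021,.007]):
    M=np.array(robot.camera_model("wrist")["mount"]);p=np.linalg.inv(M)@np.r_[X,1];print(X,(W[0]@p[:3])[:2]/p[2]*1.4)
E
```

```text
[ 0.4862 -0.2396  0.0277] [[ 0.5119 -0.1601  0.03  ]
 [ 0.4615 -0.1656  0.03  ]] [[ 0.5048 -0.1031  0.033 ]
 [ 0.4428 -0.1081  0.033 ]]
[0.0, 0.021, 0.014] [444.8269 347.2369]
[0, 0.021, 0.007] [446.7359 354.0471]
[0, -0.021, 0.007] [344.6257 353.9473]
[0.011, 0.021, 0.007] [447.6848 328.9839]
```

Wrist view 3: both rollers still where they were (front shaft at (190,300)), so the half-open fingertips passed above the shaft. I'll check the tip height in the side view.

```bash
python3 - <<'E'
from h import *
S=cam("side");s=robot.read_state();im=robot.read_camera("side")
p=s["ee_pos"];R=Ro.from_quat(np.r_[s["orientation"][1:],s["orientation"][0]]).as_matrix()
u=proj(S,[p])[0];x0,y0=int(u[0])-60,int(u[1])-65
c=cv2.resize(im[y0:y0+100,x0:x0+130,::-1],None,fx=6,fy=6,interpolation=cv2.INTER_CUBIC)
for z,col in((.014,(0,0,255)),(.0,(0,255,0)),(-.015,(255,0,255))):
    for yy in(-.028,.028):
        a=((proj(S,[p+R@[0,yy,z]])[0]-[x0,y0])*6).astype(int);cv2.circle(c,tuple(int(k) for k in a),5,col,1)
cv2.imwrite("pics/s3.png",c)
E
```

```text
(no output)
```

View pics/s3.png

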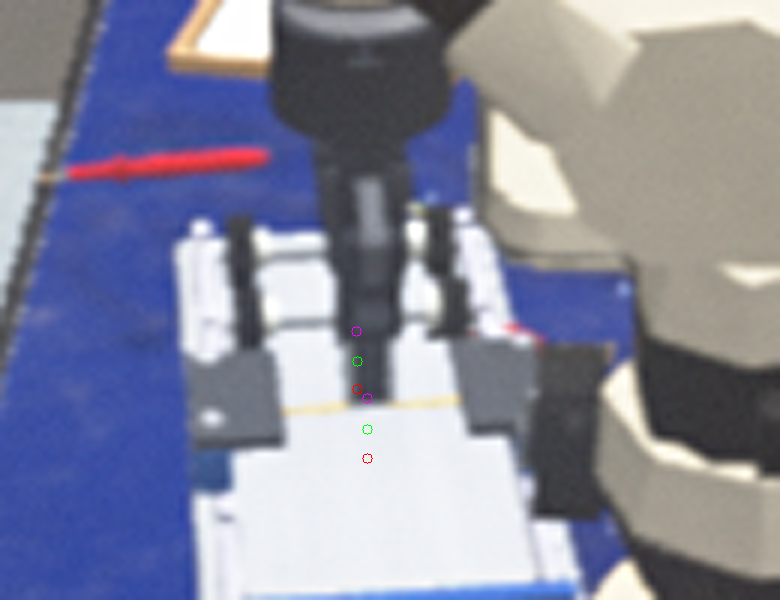

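Side view: the front fingertip's end at (370,402) matches 15 mm *behind* the TCP at half opening (magenta circle). I'll measure the tip depth at grip width.

Emit:
servo_tool:
  increments:
    - [-0.7,0,0,-0.5,0]
    - [-0.7,0,0,-0.5,0]
    - [-0.7,0,-0.5,-0.2,0]
    - [-0.7,0,-1,0,0]
    - [-0.7,0,-0.5,0,0]
    - [-0.7,0,0,0,0]
    - [-0.7,0,0,0,0]
    - [-0.7,0,0,0,0]
    - [-0.7,0,0,0,0]
    - [-0.7,0,0,0,0]

```text
time: 9.05
ee_pos: [0.4791, -0.1799, 0.0636]
orientation: [0.0, 0.998, 0.058, -0.0]
ft_force: [-0.4, -0.2, -0.3]
width: 0.0129
grip_force: 0.0
```

```bash
python3 - <<'E'
from h import *
s=robot.read_state();im=robot.read_camera("wrist");W=cam("wrist",s)
c=cv2.resize(im[:,:,::-1],None,fx=1.4,fy=1.4,interpolation=cv2.INTER_CUBIC);M=np.linalg.inv(robot.camera_model("wrist")["mount"])
w=s["width"]/2;print(s["width"],s["ee_pos"])
for z,col in((.014,(0,0,255)),(.0,(0,255,0)),(-.015,(255,0,255))):
  for X in([.011,-w,z],[.011,w,z]):
    p=M@np.r_[X,1];a=(W[0]@p[:3])[:2]/p[2]*1.4;cv2.circle(c,tuple(int(k) for k in a),3,col,-1)
cv2.imwrite("pics/w4.png",c)
E
```

```text
0.012927609448364977 [ 0.4791 -0.1799  0.0636]
```

View pics/w4.png

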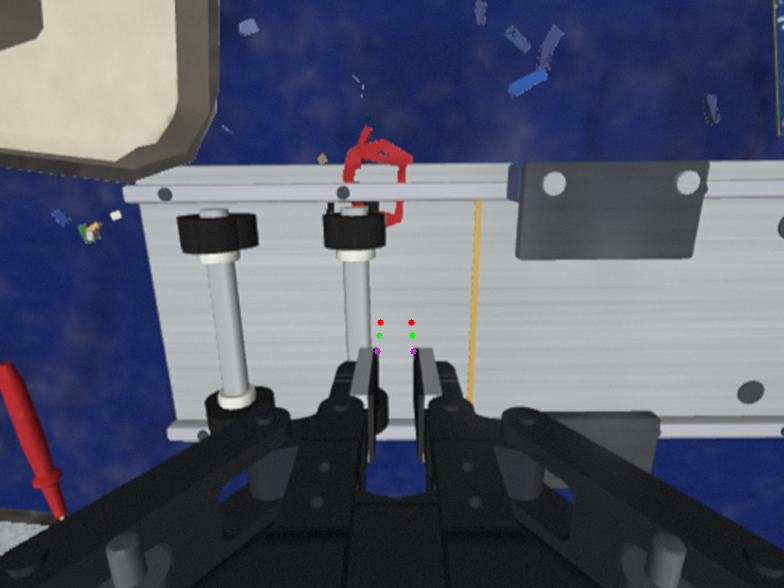

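Wrist view 4: tips end at row 350 at 13 mm opening too, again matching ~15 mm behind the TCP (magenta dots). So the tool must go about 25 mm lower. I'll descend with force checks.

Emit:
servo_tool:
  increments:
    - [0,0,-0.3,0,0]
    - [0,0,0,0,0]
    - [0,0,0,0,0]
    - [0,0,0,0.4,0]
    - [0,0,0,0.4,0]
    - [0,0,0,0.4,0]
    - [0,0,0,0.2,0]
    - [0,0,0,0.1,0]
    - [0,0,0,0,0]
    - [0,0,0,0,0]

```text
time: 10.35
ee_pos: [0.4784, -0.1707, 0.019]
orientation: [0.0, 0.998, 0.058, 0.0]
ft_force: [0.4, -0.0, 0.0]
width: 0.0425
grip_force: 0.0
```

Emit:
servo_tool:
  increments:
    - [0,0,0,0.05,0]
    - [0,0,0,0.05,0]
    - [0,0,0,0.05,0]
    - [0,0,0,0.05,0]
    - [0,0,0,0.05,0]
    - [0,0,0,0.05,0]
    - [0,0,0,0,0]
    - [0,0,0,0,0]
    - [0,0,0,0,0]
    - [0,0,0,0,0]

```text
time: 11.6
ee_pos: [0.4781, -0.1706, 0.0098]
orientation: [0.0, 0.998, 0.058, 0.0]
ft_force: [-0.6, -0.1, 0.2]
width: 0.0431
grip_force: 0.0
```

Emit:
servo_tool:
  increments:
    - [0,0,0,0.05,0]
    - [0,0,0,0.05,0]
    - [0,0,0,0.05,0]
    - [0,0,0,0.05,0]
    - [0,0,0,0.03,0]
    - [0,0,0,0,0]
    - [0,0,0.05,0,0]
    - [0,0,0.1,0,0]
    - [0,0,0.1,0,0]
    - [0,0,0.1,0,0]

```text
time: 12.85
ee_pos: [0.4793, -0.1814, 0.0028]
orientation: [0.0, 0.998, 0.058, 0.0]
ft_force: [-0.2, 0.8, 1.2]
width: 0.0428
grip_force: 0.0
```

Emit:
servo_tool:
  increments:
    - [0,0,0.15,0,0]
    - [0,0,0.15,0,0]
    - [0,0,0.15,0,0]
    - [0,0,0.15,0,0]
    - [0,0,0.1,0,0]
    - [0,0,0.05,0,0]
    - [0,0,0,0,0]
    - [0,0,0,0,0]
    - [0,0,0,0,0]
    - [0,0,0,0,0]

```text
time: 14.1
ee_pos: [0.4819, -0.2033, 0.0028]
orientation: [0.0, 0.998, 0.058, 0.0]
ft_force: [0.6, 0.4, -0.1]
width: 0.0425
grip_force: 0.0
```

```bash
python3 - <<'E'
from h import *
s=robot.read_state();im=robot.read_camera("wrist")
cv2.imwrite("pics/w5.png",cv2.resize(im[:,:,::-1],None,fx=1.4,fy=1.4,interpolation=cv2.INTER_CUBIC))
E
```

```text
(no output)
```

View pics/w5.png

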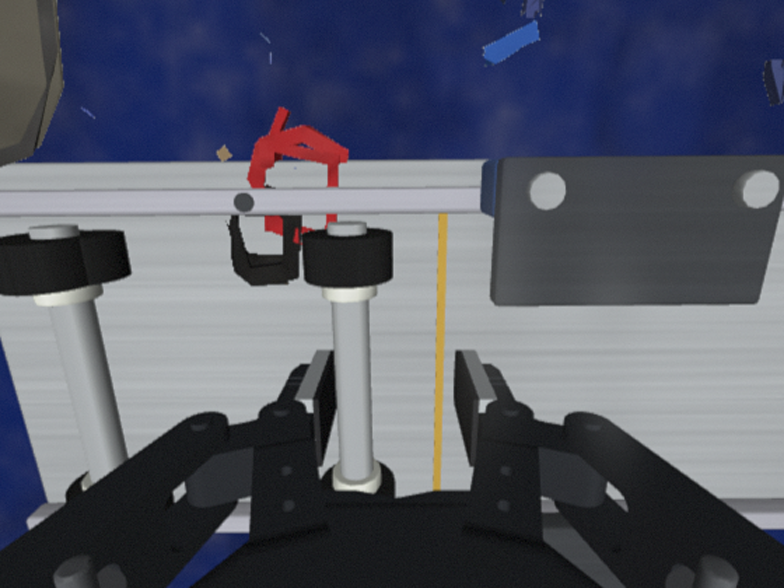

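Wrist view 5: the front roller is now being pushed (shaft at column 352 against the left finger), and the rear one's tyre at (65,260) is plainly lobed.

Emit:
servo_tool:
  increments:
    - [0,0,0.1,0,0]
    - [0,0,0.12,0,0]
    - [0,0,0.12,0,0]
    - [0,0,0.12,0,0]
    - [0,0,0.12,0,0]
    - [0,0,0.12,0,0]
    - [0,0,0.12,0,0]
    - [0,0,0.12,0,0]
    - [0,0,0.12,0,0]
    - [0,0,0.12,0,0]

```text
time: 15.4
ee_pos: [0.4861, -0.2388, 0.0028]
orientation: [0.0, 0.998, 0.058, 0.0]
ft_force: [-0.4, 0.1, 0.2]
width: 0.0428
grip_force: 0.0
```

Emit:
servo_tool:
  increments:
    - [0,0,0.14,0,0]
    - [0,0,0.16,0,0]
    - [0,0,0.18,0,0]
    - [0,0,0.18,0,0]
    - [0,0,0.18,0,0]
    - [0,0,0.18,0,0]
    - [0,0,0.18,0,0]
    - [0,0,0.18,0,0]
    - [0,0,0.18,0,0]
    - [0,0,0.18,0,0]

```text
time: 16.65
ee_pos: [0.4921, -0.2908, 0.0028]
orientation: [0.0, 0.998, 0.058, -0.0]
ft_force: [-0.3, -0.2, -0.9]
width: 0.0427
grip_force: 0.0
```

Emit:
servo_tool:
  increments:
    - [0,0,0.18,0,0]
    - [0,0,0.18,0,0]
    - [0,0,0.18,0,0]
    - [0,0,0.18,0,0]
    - [0,0,0.18,0,0]
    - [0,0,0.18,0,0]
    - [0,0,0.15,0,0]
    - [0,0,0.1,0,0]
    - [0,0,0.05,0,0]
    - [0,0,0,0,0]

```text
time: 17.9
ee_pos: [0.4969, -0.3315, 0.0028]
orientation: [-0.0, 0.998, 0.058, 0.0]
ft_force: [-0.2, 0.8, 1.0]
width: 0.0428
grip_force: 0.0
```

```bash
python3 - <<'E'
from h import *
s=robot.read_state();im=robot.read_camera("wrist");W=cam("wrist",s)
cv2.imwrite("pics/w6.png",cv2.resize(im[:,:,::-1],None,fx=1.4,fy=1.4,interpolation=cv2.INTER_CUBIC))
C=np.array([.487,-.2295]);ey=np.array([-.119,.993]);print(s["time"],"tcp local y",(s["ee_pos"][:2]-C)@ey)
E
```

```text
17.9 tcp local y -0.10247719714148479
```

View pics/w6.png

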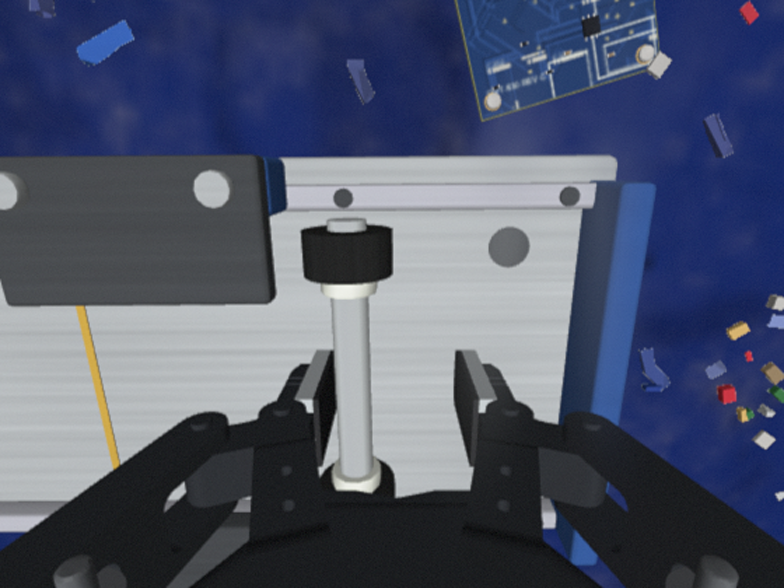

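Wrist view 6: the true roller (shaft at column 350) is past the lips' exit edge (column 272), with the stop at ~590. I'll nudge it a little more, lift off and go to the rear roller.

Emit:
servo_tool:
  increments:
    - [0,0,0.08,0,0]
    - [0,0,0.1,0,0]
    - [0,0,0.1,0,0]
    - [0,0,0.06,0,0]
    - [0,0,0,0,0]
    - [0,0,-0.1,0,0]
    - [0,0,0,-0.3,0]
    - [0,0,0,-0.5,0]
    - [0,0,0,-0.7,0]
    - [0,0,0,-0.7,0]

```text
time: 19.2
ee_pos: [0.4981, -0.3389, 0.0707]
orientation: [0.0, 0.998, 0.058, 0.001]
ft_force: [0.2, -0.4, 0.5]
width: 0.0427
grip_force: 0.0
```

Emit:
servo_tool:
  increments:
    - [0,0,-0.5,0,0]
    - [0,0,-1,0,0]
    - [0,0,-1,0,0]
    - [0,0,-1,0,0]
    - [0,0,-1,0,0]
    - [0,0,-1,0,0]
    - [0,0,-1,0,0]
    - [0,0,-0.7,0,0]
    - [0,0,-0.47,0,0]
    - [0,0,0,0,0]

```text
time: 20.45
ee_pos: [0.4706, -0.1089, 0.0687]
orientation: [-0.0, 0.998, 0.06, -0.0]
ft_force: [0.7, 0.3, 0.2]
width: 0.0428
grip_force: 0.0
```

```bash
python3 - <<'E'
from h import *
s=robot.read_state();im=robot.read_camera("wrist");W=cam("wrist",s)
C=np.array([.487,-.2295]);ey=np.array([-.119,.993]);ex=np.array([.993,.119])
print(s["time"],s["ee_pos"],"tcp local",(s["ee_pos"][:2]-C)@ex,(s["ee_pos"][:2]-C)@ey)
# dark tyre blobs on the plate: image region, exclude gripper rows
g=cv2.cvtColor(im,cv2.COLOR_RGB2GRAY);m=cv2.inRange(g,0,60);m[240:]=0
n,l,st,ce=cv2.connectedComponentsWithStats(m)
for i in range(1,n):
    if st[i,4]>150:
        X=ray(W,ce[i],.035)[0][:2]-C;print(st[i],ce[i],"local",X@ex,X@ey)
cv2.imwrite("pics/w7.png",cv2.resize(im[:,:,::-1],None,fx=1.4,fy=1.4,interpolation=cv2.INTER_CUBIC))
E
```

```text
20.45 [ 0.4706 -0.1089  0.0687] tcp local -0.0019711544063714045 0.1217191021177717
[  248     0   312   183 27905] [419.6485  56.2762] local 0.10581163690120722 0.0449909081650694
[    0    99   214   141 24534] [ 99.8781 175.9199] local 0.03800214011059408 0.23581768447273788
[ 243  152   52   27 1243] [268.7233 164.8222] local 0.04500254914690371 0.13035039905174
```

Emit:
servo_tool:
  increments:
    - [0,0,0,0.5,0]
    - [0,0,0,0.5,0]
    - [0,0,0,0.5,0]
    - [0,0,0,0.4,0]
    - [0,0,0,0.2,0]
    - [0,0,0,0.1,0]
    - [0,0,0,0,0]
    - [0,0,0.1,0,0]
    - [0,0,0.1,0,0]
    - [0,0,0.1,0,0]

```text
time: 21.75
ee_pos: [0.4723, -0.1191, 0.0031]
orientation: [-0.0, 0.998, 0.058, 0.0]
ft_force: [-0.7, 0.5, 1.3]
width: 0.0427
grip_force: 0.5
```

Emit:
servo_tool:
  increments:
    - [0,0,0.1,0,0]
    - [0,0,0.15,0,0]
    - [0,0,0.15,0,0]
    - [0,0,0.15,0,0]
    - [0,0,0.15,0,0]
    - [0,0,0.15,0,0]
    - [0,0,0.15,0,0]
    - [0,0,0.15,0,0]
    - [0,0,0.15,0,0]
    - [0,0,0.15,0,0]

```text
time: 23.0
ee_pos: [0.4772, -0.1625, 0.0028]
orientation: [0.0, 0.998, 0.058, 0.0]
ft_force: [0.3, 0.9, 0.8]
width: 0.0427
grip_force: 0.2
```

Emit:
servo_tool:
  increments:
    - [0,0,0.18,0,0]
    - [0,0,0.18,0,0]
    - [0,0,0.18,0,0]
    - [0,0,0.18,0,0]
    - [0,0,0.18,0,0]
    - [0,0,0.18,0,0]
    - [0,0,0.18,0,0]
    - [0,0,0.12,0,0]
    - [0,0,0.1,0,0]
    - [0,0,0.1,0,0]

```text
time: 24.25
ee_pos: [0.4826, -0.2096, 0.0028]
orientation: [0.0, 0.998, 0.058, 0.0]
ft_force: [-0.5, -0.3, 0.2]
width: 0.0428
grip_force: 0.0
```

```bash
cat > l.py <<'E'
from h import *
s=robot.read_state();W=cam("wrist",s);im=robot.read_camera("wrist")
C=np.array([.487,-.2295]);ey=np.array([-.119,.993]);ex=np.array([.993,.119])
print(s["time"],s["ee_pos"],"tcp local",(s["ee_pos"][:2]-C)@ex,(s["ee_pos"][:2]-C)@ey)
g=cv2.cvtColor(im,cv2.COLOR_RGB2GRAY);m=cv2.inRange(g,0,50);m[240:]=0
n,l,st,ce=cv2.connectedComponentsWithStats(m)
for i in range(1,n):
    if st[i,4]>300:
        X=ray(W,ce[i],.035)[0][:2]-C;print(st[i],ce[i],"local",X@ex,X@ey)
import sys
cv2.imwrite(f"pics/{sys.argv[1]}.png",cv2.resize(im[:,:,::-1],None,fx=1.4,fy=1.4,interpolation=cv2.INTER_CUBIC))
E
python3 l.py w8
```

```text
24.25 [ 0.4826 -0.2096  0.0028] tcp local -0.0019597148778085086 0.020328217625278682
[    2     0   558   116 47821] [290.5299  54.7124] local 0.09369860588312082 0.01734934026250544
[ 151  153   51   51 1360] [177.8368 182.3963] local 0.04685296735566821 0.06280100361886279
[529 161  31  40 976] [545.6004 182.4662] local 0.04660104755427123 -0.08638047424959619
[ 229  164   77   46 3017] [266.65   186.5313] local 0.04509067534835602 0.026785600538604404
```

Emit:
servo_tool:
  increments:
    - [0,0,0.05,0,0]
    - [0,0,0.05,0,0]
    - [0,0,0.05,0,0]
    - [0,0,0.05,0,0]
    - [0,0,0.05,0,0]
    - [0,0,0.04,0,0]
    - [0,0,0.03,0,0]
    - [0,0,0.03,0,0]
    - [0,0,0.03,0,0]
    - [0,0,0.02,0,0]

```text
time: 25.55
ee_pos: [0.484, -0.2213, 0.0028]
orientation: [0.0, 0.998, 0.058, 0.0]
ft_force: [-0.7, 0.9, 0.1]
width: 0.0426
grip_force: 0.2
```

Emit:
servo_tool:
  increments:
    - [0,0,0.01,0,0]
    - [0,0,0.01,0,0]
    - [0,0,0.01,0,0]
    - [0,0,0.01,0,0]
    - [0,0,0.01,0,0]
    - [0,0,0.01,0,0]
    - [0,0,0.01,0,0]
    - [0,0,0.01,0,0]
    - [0,0,0.01,0,0]
    - [0,0,0.01,0,0]

```text
time: 26.8
ee_pos: [0.4844, -0.2243, 0.0028]
orientation: [0.0, 0.998, 0.058, 0.0]
ft_force: [0.1, 1.8, 1.1]
width: 0.0428
grip_force: 0.6
```

```bash
python3 l.py w9
```

```text
26.8 [ 0.4844 -0.2243  0.0028] tcp local -0.002004305221837769 0.005459714049988638
[    0     0   560   115 45590] [280.4193  54.0012] local 0.0938953946868428 0.006137367812405757
[ 119  153   52   51 1378] [147.2286 182.4782] local 0.04679683135724126 0.06036108460843896
[ 488  161   72   41 2486] [524.895  182.0853] local 0.04671878416142483 -0.09282933191744736
[ 206  164   78   46 3037] [245.3471 186.4126] local 0.045109006462217306 0.020592005931739734
```

Emit:
servo_tool:
  increments:
    - [0,0,0.01,0,0]
    - [0,0,0.01,0,0]
    - [0,0,0.01,0,0]
    - [0,0,0.01,0,0]
    - [0,0,0.01,0,0]
    - [0,0,0.01,0,0]
    - [0,0,0.01,0,0]
    - [0,0,0,0,0]
    - [0,0,0,0,0]
    - [0,0,0,0,0]

```text
time: 28.1
ee_pos: [0.4846, -0.2264, 0.0028]
orientation: [0.0, 0.998, 0.058, 0.0]
ft_force: [-0.4, 0.2, 1.4]
width: 0.0425
grip_force: 0.3
```

Emit:
servo_tool:
  increments:
    - [0,0,0.01,0,0]
    - [0,0,0.01,0,0]
    - [0,0,0.01,0,0]
    - [0,0,0.01,0,0]
    - [0,0,0.01,0,0]
    - [0,0,0.01,0,0]
    - [0,0,0.01,0,0]
    - [0,0,0,0,0]
    - [0,0,0,0,0]
    - [0,0,0,0,0]

```text
time: 29.35
ee_pos: [0.4848, -0.2285, 0.0028]
orientation: [0.0, 0.998, 0.058, 0.0]
ft_force: [-0.3, 0.4, 0.3]
width: 0.0426
grip_force: 0.2
```

```bash
python3 l.py w10
```

```text
29.35 [ 0.4848 -0.2285  0.0028] tcp local -0.0020244656461362075 0.0012371988962364797
[    0     0   560   115 44227] [283.2995  53.6497] local 0.0939887121851724 0.0008641991619789003
[ 110  153   52   51 1384] [138.5853 182.4285] local 0.046804741022688404 0.059644286402073685
[ 477  161   78   41 2595] [514.7565 181.7283] local 0.04683987962226191 -0.09292229524234297
[ 204  164   78   46 3071] [243.7454 186.9069] local 0.044882870265618095 0.017027092588314273
```

Emit:
servo_tool:
  increments:
    - [0,0,0.01,0,0]
    - [0,0,0.01,0,0]
    - [0,0,0.01,0,0]
    - [0,0,0.01,0,0]
    - [0,0,0.01,0,0]
    - [0,0,0.01,0,0]
    - [0,0,0.01,0,0]
    - [0,0,0,0,0]
    - [0,0,0,0,0]
    - [0,0,0,0,0]

```text
time: 30.65
ee_pos: [0.4851, -0.2306, 0.0028]
orientation: [0.0, 0.998, 0.058, 0.0]
ft_force: [0.2, 0.0, -0.2]
width: 0.0428
grip_force: 0.1
```

Emit:
servo_tool:
  increments:
    - [0,0,0.01,0,0]
    - [0,0,0.01,0,0]
    - [0,0,0.01,0,0]
    - [0,0,0.01,0,0]
    - [0,0,0.01,0,0]
    - [0,0,0.01,0,0]
    - [0,0,0.01,0,0]
    - [0,0,0.01,0,0]
    - [0,0,0,0,0]
    - [0,0,0,0,0]

```text
time: 31.9
ee_pos: [0.4853, -0.2326, 0.0028]
orientation: [-0.0, 0.998, 0.058, -0.0]
ft_force: [-0.3, 2.0, 1.6]
width: 0.0426
grip_force: 1.1
```

Emit:
servo_tool:
  increments:
    - [0,0,0.01,0,0]
    - [0,0,0,0,0]
    - [0,0,0.01,0,0]
    - [0,0,0,0,0]
    - [0,0,0.01,0,0]
    - [0,0,0,0,0]
    - [0,0,0,0,0]
    - [0,0,0,0,0]
    - [0,0,0,0,0]
    - [0,0,0,0,0]

```text
time: 33.15
ee_pos: [0.4854, -0.233, 0.0029]
orientation: [-0.0, 0.998, 0.059, -0.0]
ft_force: [-1.7, 4.6, 4.0]
width: 0.0426
grip_force: 2.7
```

```bash
python3 l.py w11
```

```text
33.15 [ 0.4854 -0.233   0.0029] tcp local -0.0020193388428577717 -0.0032850315308763384
[    0     0   559   115 42450] [282.1112  53.8639] local 0.09393741648168878 -0.003204482420881085
[ 101  153   52   50 1397] [129.2649 182.1382] local 0.04689231764198232 0.05893416939610446
[ 465  161   79   42 2654] [503.095  181.7747] local 0.04690269041104636 -0.09268694234769655
[ 203  164   70   46 2752] [238.27   187.5578] local 0.044609595844893477 0.014751602616110939
```

Caught: push force climbed to 4.6 N and the TCP stalled with the shaft ~12 mm before the mouth. Now I'll roll it back.

Emit:
servo_tool:
  increments:
    - [0,0,-0.1,0,0]
    - [0,0,-0.2,0,0]
    - [0,0,-0.3,0,0]
    - [0,0,-0.3,0,0]
    - [0,0,-0.3,0,0]
    - [0,0,-0.35,0,0]
    - [0,0,-0.35,0,0]
    - [0,0,-0.35,0,0]
    - [0,0,-0.3,0,0]
    - [0,0,-0.2,0,0]

```text
time: 34.45
ee_pos: [0.4758, -0.1512, 0.0028]
orientation: [0.0, 0.998, 0.059, 0.0]
ft_force: [0.7, 0.1, -1.3]
width: 0.0427
grip_force: 0.0
```

```bash
python3 l.py w12
```

```text
34.45 [ 0.4758 -0.1512  0.0028] tcp local -0.0018044658685617034 0.07905745885891927
[  131     0   429   217 43144] [362.7029  59.2627] local 0.09232582693229857 0.049872896176799186
[   0  111  100  129 9036] [ 42.8977 187.642 ] local 0.04487482902128194 0.17682208948424769
[ 273  154   73   57 2744] [308.1964 186.1425] local 0.04538721044860936 0.06861801499805006
```

Emit:
servo_tool:
  increments:
    - [0,0,0,0.1,0]
    - [-0.3,0,-0.2,0,0]
    - [-0.6,0,0,0,0]
    - [-1,0,0,0,0]
    - [-1,0,0,0,0]
    - [-1,0,0,0,0]
    - [-1,0,0,0,0]
    - [-1,0,0,0,0]
    - [-1,0,0,0,0]
    - [-1,0,0,-0.1,0]

```text
time: 35.75
ee_pos: [0.4754, -0.1462, 0.0031]
orientation: [0.0, 0.998, 0.058, 0.0]
ft_force: [0.1, 0.1, -2.6]
width: 0.0099
grip_force: 58.4
```

Emit:
servo_tool:
  increments:
    - [-1,0,0,-0.2,0]
    - [-1,0,0,-0.4,0]
    - [-1,0,0,-0.6,0]
    - [-1,0,0,-0.8,0]
    - [-1,0,0,-0.6,0]
    - [-1,0,0,0,0]
    - [-1,0,-0.3,0,0]
    - [-1,0,-0.6,0,0]
    - [-1,0.1,-0.9,0,0]
    - [-1,0.1,-1,0,0]

```text
time: 37.0
ee_pos: [0.4705, -0.0597, 0.0801]
orientation: [-0.0, 0.998, 0.059, -0.001]
ft_force: [0.4, -0.1, -1.4]
width: 0.0098
grip_force: 58.5
```

```bash
python3 l.py w13
```

```text
37.0 [ 0.4705 -0.0597  0.0801] tcp local 0.003814740273956785 0.17062255481013275
[ 436    0   79   72 1748] [478.5852  38.528 ] local 0.12296164761023166 0.055763234264218774
[521   0  38  27 334] [537.2784   8.9701] local 0.13801285697955243 0.02497985742444672
[ 91 115  27  30 307] [104.6971 127.899 ] local 0.07265847451173155 0.2833885812171711
[533 128  24  23 448] [544.5603 138.4018] local 0.06592237100287175 0.003307826713925671
[ 55 140  35  59 604] [ 68.2285 166.3593] local 0.04831428095416426 0.3114173661637254
[ 172  160   48   63 1238] [197.7811 191.2302] local 0.0315484509489542 0.22763610095929945
[ 229  165   91   75 3735] [274.4776 195.7556] local 0.028391458879195107 0.17612744533554164
```

View pics/w13.png

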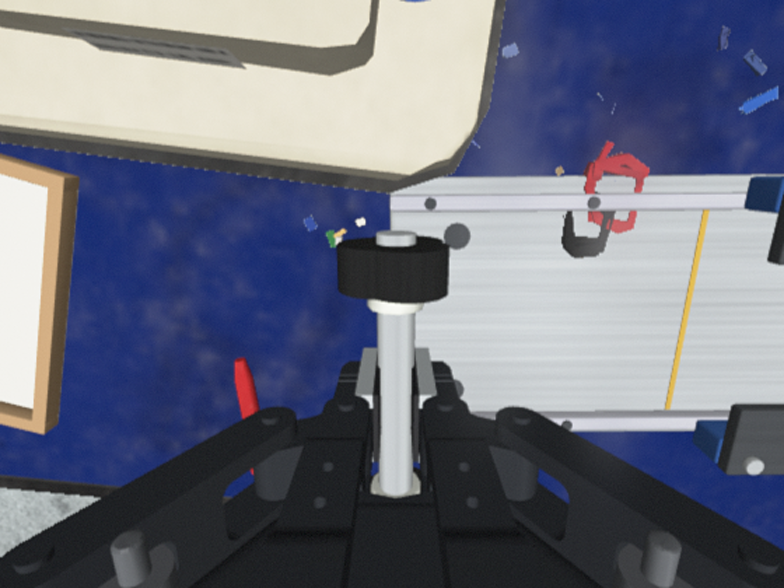

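Wrist view 13: the lobed roller is held mid-shaft, level and clear of the plate; the tray rim is at left (60,300).

Emit:
servo_tool:
  increments:
    - [-1,0.1,-1,0,0]
    - [-1,0.1,-1,0,0]
    - [-1,0.1,-1,0,0]
    - [-1,0.1,-1,0,0]
    - [-1,0.1,-1,0,0]
    - [-1,0.1,-1,0,0]
    - [-1,0.1,-1,0,0]
    - [-1,0,-1,0,0]
    - [-1,0,-0.8,0,0]
    - [-1,0,-0.55,0,0]

```text
time: 38.3
ee_pos: [0.458, 0.2213, 0.0802]
orientation: [-0.0, 0.998, 0.06, -0.001]
ft_force: [0.0, -0.1, -1.9]
width: 0.0099
grip_force: 58.7
```

Emit:
servo_tool:
  increments:
    - [-1,0,0,0,0.14]
    - [-1,0,0,0,0.14]
    - [-1,0,0,0.4,0]
    - [-1,0,0,0.4,0]
    - [-1,0,0,0.4,0]
    - [-1,0,0,0.2,0]
    - [-1,0,0,0,0]
    - [-1,0,0,0,0]
    - [-1,0,0,0,0]
    - [-1,0,0,0,0]

```text
time: 39.55
ee_pos: [0.4597, 0.2194, 0.0391]
orientation: [-0.0, 0.997, -0.082, 0.0]
ft_force: [0.5, -1.0, -1.7]
width: 0.0096
grip_force: 58.7
```

```bash
python3 l.py w14; python3 - <<'E'
from h import *
im=cv2.cvtColor(cv2.imread("pics/w14.png"),cv2.COLOR_BGR2HSV)
s=robot.read_state();W=cam("wrist",s);print(s["orientation"])
m=cv2.inRange(im,(8,60,120),(25,200,255));c,_=cv2.findContours(m,cv2.RETR_EXTERNAL,2)
for k in c:
    if cv2.contourArea(k)>800:
        p=cv2.approxPolyDP(k,10,True)[:,0]/1.4;print(np.c_[p,ray(W,p,.012)[:,:2]])
E
```

```text
39.55 [0.4597 0.2194 0.0391] tcp local 0.02629920398851073 0.44896660367917035
[    0     0   349   240 48140] [138.169   88.9251] local 0.13008757083694278 0.49232174635509596
[  454    61   106   179 14339] [512.8761 161.1407] local 0.04397903261385205 0.32015297329594217
[ 241  169   80   47 3160] [281.1389 192.8044] local 0.06116966212695367 0.4400275130504036
[-0.0001  0.9967 -0.0815  0.0003]
[[  0.     344.2857   0.4132   0.4319]
 [  0.     362.1429   0.3985   0.4384]
 [ 27.1429 380.       0.38     0.4253]
 [ 43.5714 370.7143   0.3861   0.41  ]]
[[ 96.4286 111.4286   0.5538   0.3114]
 [129.2857 322.8571   0.4156   0.3352]
 [138.5714 316.4286   0.4196   0.3273]
 [112.8571 123.5714   0.5459   0.3042]
 [432.1429 127.8571   0.5139   0.1236]
 [407.8571 305.       0.3986   0.1428]
 [417.8571 312.1429   0.3919   0.1363]
 [448.5714 115.       0.5195   0.1142]]
```

View pics/w14.png

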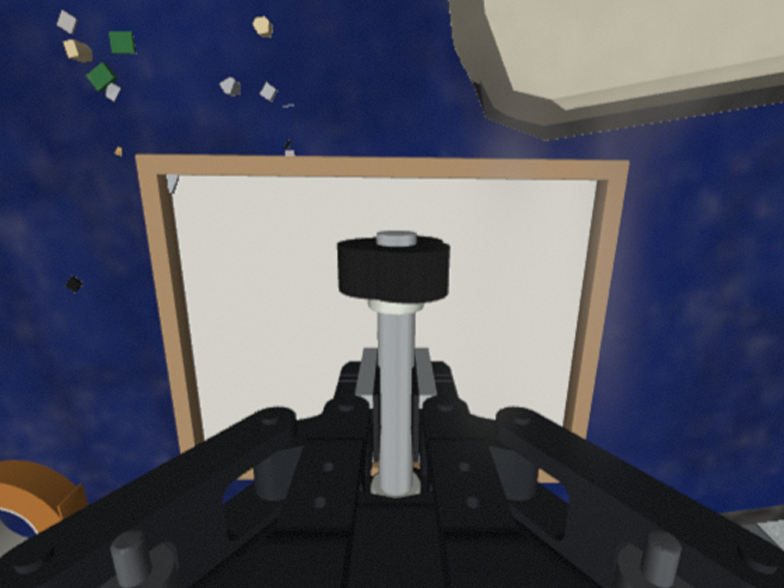

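Wrist view 14: the roller is centred over the tray and aligned with it (rim from (140,155) to (625,160)). Lowering.

Emit:
servo_tool:
  increments:
    - [-1,0,0,0.35,0]
    - [-1,0,0,0.35,0]
    - [-1,0,0,0.25,0]
    - [-1,0,0,0.15,0]
    - [-1,0,0,0.1,0]
    - [-1,0,0,0.07,0]
    - [-1,0,0,0.05,0]
    - [-1,0,0,0.05,0]
    - [-1,0,0,0.05,0]
    - [-1,0,0,0,0]

```text
time: 40.85
ee_pos: [0.4595, 0.2192, -0.0039]
orientation: [0.0, 0.997, -0.081, -0.0]
ft_force: [1.4, 0.0, -0.8]
width: 0.0097
grip_force: 58.7
```

Emit:
servo_tool:
  increments:
    - [-1,0,0,0.02,0]
    - [-1,0,0,0.02,0]
    - [-1,0,0,0.02,0]
    - [-1,0,0,0.02,0]
    - [-1,0,0,0.02,0]
    - [-1,0,0,0,0]
    - [-1,0,0,0,0]
    - [-1,0,0,0,0]
    - [-1,0,0,0,0]
    - [-1,0,0,0,0]

```text
time: 42.1
ee_pos: [0.4595, 0.2192, -0.0061]
orientation: [0.0, 0.997, -0.082, 0.0]
ft_force: [-2.1, -0.8, 5.8]
width: 0.0098
grip_force: 62.2
```

Touching down (5.8 N up). Releasing and lifting.

Emit:
servo_tool:
  increments:
    - [-0.7,0,0,0,0]
    - [-0.6,0,0,0,0]
    - [-0.4,0,0,0,0]
    - [-0.2,0,0,0,0]
    - [0,0,0,0,0]
    - [0,0,0,0,0]
    - [0,0,0,0,0]
    - [0,0,0,0,0]
    - [0,0,0,0,0]
    - [0,0,0,0,0]

```text
time: 43.35
ee_pos: [0.4595, 0.2193, -0.0068]
orientation: [0.0, 0.997, -0.082, 0.0]
ft_force: [-0.3, -0.1, 1.0]
width: 0.0424
grip_force: 0.0
```

Emit:
servo_tool:
  increments:
    - [0,0,0,-0.1,0]
    - [0,0,0,-0.2,0]
    - [0,0,0,-0.4,0]
    - [0,0,0,-0.6,0]
    - [0,0,0,-0.8,0]
    - [0,0,0,-0.8,0]
    - [0,0,0,-0.8,0]
    - [0,0,0,-0.5,0]
    - [0,0,0,0,0]
    - [0,0,0,0,0]

```text
time: 44.6
ee_pos: [0.459, 0.2189, 0.1186]
orientation: [0.0, 0.997, -0.082, -0.001]
ft_force: [0.6, 0.2, -0.2]
width: 0.0427
grip_force: 0.0
```

```bash
python3 - <<'E'
from h import *
s=robot.read_state();W=cam("wrist",s);a=robot.read_camera("wrist")[:,:,::-1];t=robot.read_camera("top")[:,:,::-1]
b=cv2.resize(t[170:280,140:410],(700,285),interpolation=cv2.INTER_CUBIC);c=cv2.resize(a[:300],(525,281))
o=np.zeros((570,700,3),np.uint8);o[:285]=b;o[285:566,:525]=c;cv2.imwrite("pics/end.png",o)
# crude: dark tyres in white tray
g=cv2.cvtColor(a,cv2.COLOR_BGR2GRAY);m=cv2.inRange(g,0,50);n,l,st,ce=cv2.connectedComponentsWithStats(m)
for i in range(1,n):
    if 200<st[i,4]<6000:print(st[i],ray(W,ce[i],.02)[0])
q=ray(cam("top"),[[0,0]],.02)
T=cam("top");m=cv2.inRange(cv2.cvtColor(t,cv2.COLOR_BGR2GRAY),0,60);m[:190]=0;m[250:]=0;m[:,275:]*=1;n,l,st,ce=cv2.connectedComponentsWithStats(m)
C=np.array([.487,-.2295])
for i in range(1,n):
    X=ray(T,ce[i],.026)[0][:2]-C
    y=X@[-.119,.993];x=X@[.993,.119]
    if st[i,4]>5 and abs(x)<.06 and abs(y)<.18:print("gauge local",x,y,st[i,4])
E
```

```text
[185  93  47  19 283] [0.5514 0.2656 0.02  ]
[161  94  25  18 256] [0.5581 0.2914 0.02  ]
[251 148  39  19 676] [0.5048 0.2223 0.02  ]
[ 123  152   41   88 1735] [0.4863 0.3349 0.02  ]
[532 180  28  33 321] [ 0.4351 -0.0042  0.02  ]
[520 206  40  37 390] [ 0.4081 -0.0061  0.02  ]
[253 246  36  28 650] [0.4122 0.2377 0.02  ]
[ 24 269  18  43 222] [0.4202 0.4617 0.02  ]
[519 272  41  24 278] [ 0.3441 -0.0117  0.02  ]
[518 294  42  11 205] [ 0.3323 -0.0041  0.02  ]
[261 298  41  32 515] [0.354  0.2407 0.02  ]
```

View pics/end.png

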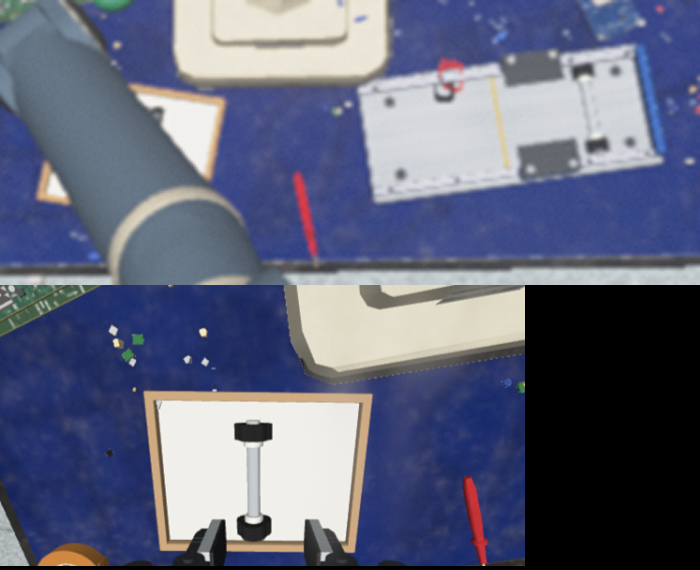

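The final views show the true roller on the plate between the lips (exit edge ~column 570) and the stop (~650). The lobed roller is lying inside the tray at (254,480), with the robot clear.

```bash
python3 -c "
from workcell import robot
print(robot.hand_in())"
```

```text
the job is handed in; nothing more can be done
None
```

The job is handed in and no verdict came back: the true roller lies on the plate between the lips and the stop, and the lobed one caught on the lips at about 5 N, was rolled back and laid in the card tray, with nothing else on the bench seen to move.

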